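Set out the eyepieces on the service tray

TASK

The microscope is being serviced and its optics laid out on the white parts tray. Stand the three eyepieces from the bench upright in the empty row of the tray, one centred on each round pad, in front of the row of objectives already there. They are glass: set each down gently, do not drop them.

Things in the scene. Friction and masses are not known exactly. Their poses are not given: they have to be found in the camera images.
- tray: White tray fixed on the bench, 190 (its x) by 260 mm (its y), floor 4 mm thick, rim 14 mm high. Origin: centre of its underside, z up. Six flat grey pads, 50 mm wide, level with the floor. Empty row, nearest the robot: centres at tray x = -37.5, y = -75, 0, 75 mm. Row at x = +37.5, same y: three loose steel objectives, 45 mm high, 25 wide. Turned by up to 20 degrees either way.
- eyepiece_a: Microscope eyepiece, upright on the bench, round, about 90 g, 52 mm high: steel tube 30 mm wide from 0 to 18 mm, black barrel 38 mm wide from 18 to 42 mm, black eyecup 34 mm wide with a bluish lens on top. Origin: centre of its underside; z up; yaw means nothing. All three are alike and interchangeable. (Not: slim all-metal objectives; the 56 mm wide condenser; the flat dust cap.)
- eyepiece_b: Microscope eyepiece, upright on the bench, round, about 90 g, 52 mm high: steel tube 30 mm wide from 0 to 18 mm, black barrel 38 mm wide from 18 to 42 mm, black eyecup 34 mm wide with a bluish lens on top. Origin: centre of its underside; z up; yaw means nothing. All three are alike and interchangeable. (Not: slim all-metal objectives; the 56 mm wide condenser; the flat dust cap.)
- eyepiece_c: Microscope eyepiece, upright on the bench, round, about 90 g, 52 mm high: steel tube 30 mm wide from 0 to 18 mm, black barrel 38 mm wide from 18 to 42 mm, black eyecup 34 mm wide with a bluish lens on top. Origin: centre of its underside; z up; yaw means nothing. All three are alike and interchangeable. (Not: slim all-metal objectives; the 56 mm wide condenser; the flat dust cap.)

How it is judged:
At the end, for the whole second after the job is handed in: Each of the three pads of the empty row carries one eyepiece, its axis within 13 mm of the pad's centre along each of the tray's axes, standing on the tray's floor, upright within 10 degrees and at rest (((x of eyepiece_a in the frame of tray between -0.0505 and -0.0245 m and y of eyepiece_a in the frame of tray between -0.088 and -0.062 m and z of eyepiece_a in the frame of tray between -0.002 and 0.01 m) or (x of eyepiece_b in the frame of tray between -0.0505 and -0.0245 m and y of eyepiece_b in the frame of tray between -0.088 and -0.062 m and z of eyepiece_b in the frame of tray between -0.002 and 0.01 m) or (x of eyepiece_c in the frame of tray between -0.0505 and -0.0245 m and y of eyepiece_c in the frame of tray between -0.088 and -0.062 m and z of eyepiece_c in the frame of tray between -0.002 and 0.01 m)) and ((x of eyepiece_a in the frame of tray between -0.0505 and -0.0245 m and y of eyepiece_a in the frame of tray between -0.013 and 0.013 m and z of eyepiece_a in the frame of tray between -0.002 and 0.01 m) or (x of eyepiece_b in the frame of tray between -0.0505 and -0.0245 m and y of eyepiece_b in the frame of tray between -0.013 and 0.013 m and z of eyepiece_b in the frame of tray between -0.002 and 0.01 m) or (x of eyepiece_c in the frame of tray between -0.0505 and -0.0245 m and y of eyepiece_c in the frame of tray between -0.013 and 0.013 m and z of eyepiece_c in the frame of tray between -0.002 and 0.01 m)) and ((x of eyepiece_a in the frame of tray between -0.0505 and -0.0245 m and y of eyepiece_a in the frame of tray between 0.062 and 0.088 m and z of eyepiece_a in the frame of tray between -0.002 and 0.01 m) or (x of eyepiece_b in the frame of tray between -0.0505 and -0.0245 m and y of eyepiece_b in the frame of tray between 0.062 and 0.088 m and z of eyepiece_b in the frame of tray between -0.002 and 0.01 m) or (x of eyepiece_c in the frame of tray between -0.0505 and -0.0245 m and y of eyepiece_c in the frame of tray between 0.062 and 0.088 m and z of eyepiece_c in the frame of tray between -0.002 and 0.01 m)) and angle between each of eyepiece_a, eyepiece_b, eyepiece_c's own z axis and vertical below 0.175 rad and linear speed of each of eyepiece_a, eyepiece_b, eyepiece_c below 0.03 m/s); the robot touches nothing.
It fails at once if an eyepiece is dropped: it falls freely, touching nothing, faster than 0.55 m/s (a drop of more than about 15 mm) ((contact force between eyepiece_a and anything else below 0.02 N and linear speed of eyepiece_a above 0.55 m/s) or (contact force between eyepiece_b and anything else below 0.02 N and linear speed of eyepiece_b above 0.55 m/s) or (contact force between eyepiece_c and anything else below 0.02 N and linear speed of eyepiece_c above 0.55 m/s)).
It also fails if it takes over 64 s, if anything falls off the work surface, if the arm or the gripper's body presses on something with over 40 N, if the wrist force passes 120 N, or if a joint passes its speed limit or range.

ROBOT

A 7-joint arm with a two-finger parallel gripper is mounted at the origin on the work surface. World frame = base frame: x ahead of the robot, y to its left, z up, the work surface at z = 0. Lengths are in m, angles in rad, forces in N, time in s.
With the tool pointing down it reaches from about 0.4 to 0.875 m from the base axis. Payload 6.5 kg.
Tool frame: the origin (TCP) lies at the very end of the fingers, on their centre line; the grasp point (between the pads) lies 19 mm behind it; z points along the fingers, y is the line along which they close (so a half turn about z gives the same grasp; the last joint's range is limited). The gripper opens to 88 mm and grips with 3 to 60 N. Pads are 18 mm wide; open, the fingers measure 123 mm over their backs; the gripper's body (75 mm by 187 mm) begins 45 mm behind the grasp point.
Start: joints at [-1.204, 0.536, -0.004, 1.538, 0.003, 1.067, -0.071], TCP at [0.273, 0.59, 0.217] pointing down, gripper open.
Joint ranges: [-2.7, 2.7], [-0.37, 2.16], [-1.27, 1.26], [0.24, 2.4], [-1.31, 4.45], [0.19, 1.91], [-2.76, 2.76]. Speed limits (rad/s): [2.39, 2.39, 3.14, 3.14, 3.14, 3.14, 3.14].

INTERFACE

Orientations are given as a unit quaternion [w, x, y, z].
In Python, from station import manip, eyes, get_state gives the robot as it stands (manip), with the cameras (eyes) and the readings as plain functions.
- The arm moves only by the tool move_tool, called after ">>>" as name(argument=value, ...), one argument or row to a line, values as JSON. Schema: {"type":"object","properties":{"moves":{"type":"string"},"finger_gap":{"type":"number"},"only":{"type":"string"},"quiet":{"type":"boolean"},"lines":{"type":"string"}},"required":["moves"],"additionalProperties":false}. moves is a string of 1 to 12 rows, parted by semicolons, with the numbers parted by commas; each row has 6 numbers: dx, dy, dz in shares of the most that a row can go, 1 being 50 mm, then a rotation vector rx, ry, rz in fractions of the full range, 1 being pi/2 rad; each row shifts and turns the commanded pose from where the row before left it, along the tool's axes as they then stand; what a row does not reach is not made up. A row lasts 1/10 s, in which the tool goes at most 0.05 m and 0.15 rad, less where a joint would pass 70% of its speed; a pose out of reach is approached as far as the arm can. finger_gap is the opening from 0.0 (shut) to 1.0 (fully open), set as the call begins (left out keeps the last). The fingers move at their own pace and stop on an object; the grip force is fixed at half the most. Time passes only in rows, so rows that do not move let the fingers close. The tool returns the time, the measured TCP pose, the force, the opening and the grip force at its end. only (a regular expression) keeps the lines of the reply that match it, lines (a string "A,B") keeps lines A to B, and quiet returns only ok. Shift and turn numbers lie between -1 and 1, and a call with a number outside is refused. Input that does not fit is refused with a message, and nothing moves.
- get_state(): the state, without advancing time (a new reading comes with each control period).
- eyes.camera(name): name is "side" or "top" or "wrist"; returns the picture (384x512x3 uint8, blue, green, red); there is no depth.
- eyes.camera_info(name): a dict with "fx", "fy", "cx", "cy" (pixels), "origin" and "rotation" of the camera in the world; the wrist camera has in their place "hand_eye" (4x4, takes a point from camera to tool coordinates, whose origin is the TCP and whose axes are the flange's). Camera axes: x right, y up, looking along -z (the intrinsics and any distortion apply to the point x, -y, -z); pixel columns grow to the right and rows downward; lengths in m; the calibration is good to about 2 mm. A picture is of the moment at which its call begins: read the wrist's pose just before it. camera_info takes no time and is no camera call.
- manip.sign_off(): hands the job in; it is judged then, once.
The state is a dict: "clock": time; "joint_positions": joint angles; "joint_velocities": joint speeds; "effort": joint torques, N m; "tcp_pos": TCP position; "orientation": TCP orientation; "force": force on the tool from outside, world axes, zero at the start; "ft_torque": the same for the moment, N m; "gripper_width": opening from 0.0 (shut) to 1.0 (fully open); "finger_force": force on a finger pad.
Only numpy, scipy, OpenCV 4.12 (cv2) and the standard library are available. Lean on these libraries where they do the work, as an engineer would, in place of code of your own. Each camera call takes 0.05 s, during which the arm holds its last target. There are 200 camera calls.

## Working session

There is one attempt and no reset: what is moved stays moved. The work goes in short steps, Python scripts to look and compute and a tool call to move; the robot and the scene stay as the last step left them, time stands still between calls to the robot, and variables do not carry over. Pictures are saved under pics/ and viewed, at most 10 in all, crops included, and the job is handed in when it is done.

```bash
ls; mkdir -p pics
```

Run:
```python
from station import manip, eyes, get_state
import cv2
for n in("top","side"):
    cv2.imwrite(f"pics/{n}0.png",eyes.camera(n)); i=eyes.camera_info(n); print(n,i)
print(eyes.camera_info("wrist")); s=get_state(); print(s["clock"],s["tcp_pos"],s["orientation"])
```

```text
pics
station.py
top {'fx': 427.41073710318096, 'fy': 427.41073710318096, 'cx': 256.52258933277693, 'cy': 196.9632275825065, 'origin': array([ 0.39447728, -0.08830677,  1.00443692]), 'rotation': array([ 0.70948413,  0.05852985, -0.0485905 , -0.70060366])}
side {'fx': 347.1819987536933, 'fy': 347.1819987536933, 'cx': 255.74891953287545, 'cy': 187.8045218222607, 'origin': array([ 0.22317284, -0.57343443,  0.49141871]), 'rotation': array([ 0.86296101,  0.4223486 , -0.11702509, -0.25144599])}
{'fx': 271.08752325670184, 'fy': 271.08752325670184, 'cx': 255.1298888805374, 'cy': 189.99577468485424, 'hand_eye': array([[-3.56782740e-04,  9.65731772e-01,  2.59541939e-01,
         6.56245162e-02],
       [ 9.99999756e-01,  1.88520517e-04,  6.73195249e-04,
        -4.69590605e-04],
       [ 6.01197059e-04,  2.59542115e-01, -9.65731603e-01,
        -1.67344974e-01],
       [ 0.00000000e+00,  0.00000000e+00,  0.00000000e+00,
         1.00000000e+00]])}
0.1 [0.27238497 0.58954749 0.21624067] [-1.10619146e-04  2.14677916e-01  9.76684595e-01 -7.62331961e-04]
```

View pics/top0.png

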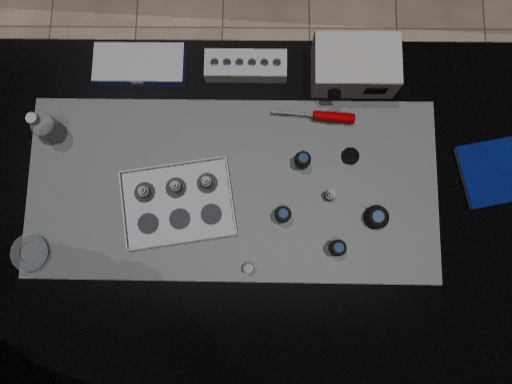

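View pics/side0.png

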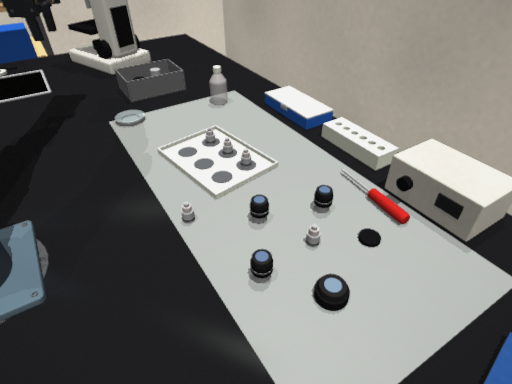

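The top view shows the eyepieces with blue lenses at (303,160), (283,214) and (338,248), and the condenser at (376,217). The empty pads are at (148,223), (180,218) and (211,214). In the side view the same eyepieces are at (324,190), (260,202) and (262,257), and the pads at (188,152), (204,163) and (222,177).

Create h.py:
```python
import cv2, numpy as np
from scipy.spatial.transform import Rotation as R
def rot(q): return R.from_quat(np.roll(q,-1)).as_matrix()
def cam(info,state=None):
    if 'hand_eye' in info:
        T=np.eye(4);T[:3,:3]=rot(state['orientation']);T[:3,3]=state['tcp_pos'];T=T@info['hand_eye']
        return T[:3,3],T[:3,:3]
    return np.array(info['origin']),rot(info['rotation'])
def ray(info,uv,state=None):
    o,M=cam(info,state)
    d=M@np.array([(uv[0]-info['cx'])/info['fx'],-(uv[1]-info['cy'])/info['fy'],-1])
    return o,d/np.linalg.norm(d)
def plane(r,z): return r[0]+r[1]*(z-r[0][2])/r[1][2]
def tri(r1,r2):
    A=sum(np.eye(3)-np.outer(r[1],r[1]) for r in(r1,r2)); b=sum((np.eye(3)-np.outer(r[1],r[1]))@r[0] for r in(r1,r2))
    return np.linalg.solve(A,b)
def blobs(m,lo,hi):
    n,l,s,c=cv2.connectedComponentsWithStats(m.astype(np.uint8),connectivity=8)
    return [(c[i].round(1),s[i,4],s[i,2:4]) for i in range(1,n) if lo<=s[i,4]<=hi]
def near(bs,p): return min(bs,key=lambda b:np.hypot(*(b[0]-p)))
def lens(im):
    h=cv2.cvtColor(im,cv2.COLOR_BGR2HSV); return (h[...,0]>95)&(h[...,0]<125)&(h[...,1]>60)&(h[...,2]>60)
```

Run:
```python
from h import *
from station import manip, eyes, get_state
I={n:eyes.camera_info(n) for n in("top","side")}
P={n:cv2.imread(f"pics/{n}0.png") for n in I}
bl={n:blobs(lens(P[n]),15,2000) for n in I}
pad={n:blobs(abs(cv2.cvtColor(P[n],cv2.COLOR_BGR2GRAY).astype(int)-P[n][t[1],t[0]].mean())<22,60,900) for n,t in(("top",(148,223)),("side",(204,163)))}
for k,b,T,S in [("e1",bl,(303,160),(324,190)),("e2",bl,(283,214),(260,202)),("e3",bl,(338,248),(262,257)),("cond",bl,(376,217),(332,285)),
 ("p1",pad,(148,223),(188,152)),("p2",pad,(180,218),(204,163)),("p3",pad,(211,214),(222,177))]:
    t,s=near(b["top"],T),near(b["side"],S)
    rt,rs=ray(I["top"],t[0]),ray(I["side"],s[0]); X=tri(rt,rs)
    print(k,t,s,X.round(4),"plane",plane(rt,.052 if k[0]!='p' else .004).round(4))
# tray outline in top
```

```text
e1 (array([303.1, 157.3]), np.int32(75), array([ 9, 10], dtype=int32)) (array([324.2, 189.2]), np.int32(71), array([12,  8], dtype=int32)) [ 0.6313 -0.1782  0.0552] plane [ 0.6328 -0.179   0.052 ]
e2 (array([282.6, 212.9]), np.int32(80), array([10, 11], dtype=int32)) (array([259. , 199.3]), np.int32(78), array([13,  8], dtype=int32)) [ 0.5037 -0.1324  0.0543] plane [ 0.5045 -0.1328  0.052 ]
e3 (array([338.7, 247.1]), np.int32(86), array([10, 11], dtype=int32)) (array([261.5, 255.9]), np.int32(129), array([14, 11], dtype=int32)) [ 0.4294 -0.2562  0.0546] plane [ 0.43  -0.257  0.052]
cond (array([377.9, 215.8]), np.int32(120), array([13, 13], dtype=int32)) (array([332.4, 284.6]), np.int32(197), array([18, 15], dtype=int32)) [ 0.5021 -0.3501  0.0325] plane [ 0.5006 -0.3453  0.052 ]
p1 (array([147.8, 223. ]), np.int32(337), array([21, 21], dtype=int32)) (array([187.3, 151.6]), np.int32(120), array([18,  9], dtype=int32)) [0.4812 0.1814 0.0072] plane [0.4823 0.1819 0.004 ]
p2 (array([179.2, 218.3]), np.int32(327), array([21, 20], dtype=int32)) (array([203.4, 163.5]), np.int32(145), array([18, 10], dtype=int32)) [0.4931 0.1081 0.0067] plane [0.4943 0.1083 0.004 ]
p3 (array([210.8, 213.6]), np.int32(327), array([21, 20], dtype=int32)) (array([221.6, 176.7]), np.int32(171), array([20, 11], dtype=int32)) [0.5052 0.0341 0.0064] plane [0.5064 0.0341 0.004 ]
```

The manual's scale: shifts go in shares of 50 mm and turns go in shares of pi/2 rad. Converting my numbers, -0.045 m is -0.9, -0.0145 m is -0.29, -0.145 rad / 1.5708 = -0.0923.

>>> move_tool(
  moves="0,0,0,0,0,-0.0923;0,0,0,0,0,-0.0923;0,0,0,0,0,-0.0923;-0.29,-0.9,0,0,0,0;-0.29,-0.9,0,0,0,0;-0.29,-0.9,0,0,0,0;-0.29,-0.9,0,0,0,0;-0.29,-0.9,0,0,0,0;-0.29,-0.9,0,0,0,0;-0.29,-0.9,0,0,0,0;-0.29,-0.9,0,0,0,0;-0.29,-0.9,0,0,0,0",
  finger_gap=0.75,
)

```text
clock: 1.3
tcp_pos: [0.4041, 0.1834, 0.217]
orientation: [-0.0, -0.001, 1.0, -0.0]
force: [1.8, -0.8, 1.3]
gripper_width: 0.75
finger_force: 0.0
```

>>> move_tool(
  moves="-0.29,-0.9,0,0,0,0;-0.29,-0.9,0,0,0,0;-0.29,-0.9,0,0,0,0;-0.29,-0.9,0,0,0,0;-0.29,-0.9,0,0,0,0;-0.29,-0.9,0,0,0,0;-0.29,-0.9,0,0,0,0;0,0,0,0,0,0;0,0,0,0,0,0",
)

```text
clock: 2.2
tcp_pos: [0.5058, -0.1301, 0.2166]
orientation: [-0.001, 0.0, 1.0, 0.0]
force: [0.6, 0.5, 0.1]
gripper_width: 0.747
finger_force: 0.0
```

Create look.py:
```python
import sys
from h import *
from station import manip, eyes, get_state
s=get_state(); im=eyes.camera("wrist"); I=eyes.camera_info("wrist"); cv2.imwrite(f"pics/{sys.argv[1]}.png",im)
M=rot(s['orientation']); print(s['clock'],s['tcp_pos'].round(4),M.round(3).tolist())
for b in blobs(lens(im),60,9000):
    X=plane(ray(I,b[0],s),.052); print(b,X.round(4),"tool delta",(M.T@(X-s['tcp_pos'])).round(4))
```

```bash
python3 look.py w1
```

```text
2.2 [ 0.5058 -0.1301  0.2166] [[-1.0, 0.0, -0.001], [0.0, 1.0, 0.0], [0.001, 0.0, -1.0]]
(array([148.1, 109.3]), np.int32(283), array([19, 20], dtype=int32)) [ 0.4307 -0.2568  0.052 ] tool delta [ 0.0749 -0.1267  0.1646]
(array([254.3, 170.6]), np.int32(111), array([16, 16], dtype=int32)) [ 0.5038 -0.1322  0.052 ] tool delta [ 0.0018 -0.002   0.1646]
(array([220.5, 259.8]), np.int32(70), array([14,  6], dtype=int32)) [ 0.6272 -0.1783  0.052 ] tool delta [-0.1216 -0.0482  0.1644]
```

Converted, 0.05 m is 1, -0.002 m is -0.04.

>>> move_tool(
  moves="-0.02,-0.04,1,0,0,0;0.06,0,1,0,0,0;0,0,1,0,0,0;0,0,0.7,0,0,0;0,0,0.4,0,0,0;0,0,0,0,0,0;0,0,0,0,0,0",
)

```text
clock: 2.95
tcp_pos: [0.5044, -0.1301, 0.0126]
orientation: [-0.0, -0.002, 1.0, 0.0]
force: [-0.1, -0.4, 0.5]
gripper_width: 0.75
finger_force: 0.0
```

>>> move_tool(
  moves="0,0,0,0,0,0;0,0,0,0,0,0;0,0,0,0,0,0;0,0,0,0,0,0;0,0,0,0,0,0;0,0,0,0,0,0",
  finger_gap=0.3,
)

```text
clock: 3.55
tcp_pos: [0.5049, -0.1316, 0.0128]
orientation: [0.001, -0.001, 1.0, -0.0]
force: [-0.4, -0.7, 6.0]
gripper_width: 0.414
finger_force: 30.0
```

Converted, 0.035 m is 0.7, -0.02 m is -0.4.

>>> move_tool(
  moves="0,0,-0.4,0,0,0;0,0,-0.6,0,0,0;0,0,-0.6,0,0,0;0,0.7,0,0,0,0;0,0.7,0,0,0,0;0,0.7,0,0,0,0;0,0.7,0,0,0,0;-0.02,0.5,0,0,0,0;0,0,0,0,0,0;0,0,0,0,0,0",
)

```text
clock: 4.55
tcp_pos: [0.5046, 0.0335, 0.092]
orientation: [-0.0, -0.002, 1.0, -0.0]
force: [0.1, -0.8, -1.4]
gripper_width: 0.415
finger_force: 30.0
```

```bash
python3 look.py w2
```

```text
4.55 [0.5046 0.0335 0.092 ] [[-1.0, -0.003, -0.001], [-0.003, 1.0, -0.0], [0.001, -0.0, -1.0]]
(array([255.6, 246.9]), np.int32(1127), array([42, 32], dtype=int32)) [0.5437 0.0331 0.052 ] tool delta [-0.0392 -0.0005  0.04  ]
```

View pics/w2.png

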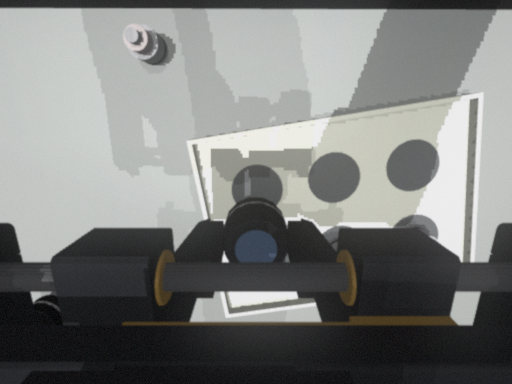

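The wrist view shows the eyepiece held upright at (256,225) with its target pad at (257,187) under it. The other two empty pads are at (334,177) and (413,165). I'll check their positions from this view while lowering.

Run:
```python
from h import *
from station import manip, eyes, get_state
s=get_state(); I=eyes.camera_info("wrist")
for p in[(334,177),(413,165)]: print(plane(ray(I,p,s),.004).round(4), "top-wrist tri", )
im=cv2.cvtColor(cv2.imread("pics/w2.png"),cv2.COLOR_BGR2GRAY)
T=eyes.camera_info("top")
for p,t in[((334,177),(179.2,218.3)),((413,165),(147.8,223))]:
    m=abs(im.astype(int)-int(im[p[1],p[0]]))<18; b=near(blobs(m,300,6000),p); print(b,plane(ray(I,b[0],s),.004).round(4),tri(ray(I,b[0],s),ray(T,t)).round(4))
```

```text
[0.4941 0.1074 0.004 ] top-wrist tri
[0.4824 0.1816 0.004 ] top-wrist tri
(array([333.6, 177.1]), np.int32(1940), array([50, 49], dtype=int32)) [0.4942 0.107  0.004 ] [ 0.4952  0.1091 -0.0016]
(array([411.4, 164.7]), np.int32(1932), array([50, 51], dtype=int32)) [0.4821 0.18   0.004 ] [ 0.483   0.1835 -0.0019]
```

>>> move_tool(
  moves="0,0,0.6,0,0,0;0,0,0.5,0,0,0;0,0,0.2,0,0,0;0,0,0.1,0,0,0;0,0,0.04,0,0,0;0,0,0.02,0,0,0;0,0,0,0,0,0;0,0,0,0,0,0",
)

```text
clock: 5.4
tcp_pos: [0.5054, 0.0337, 0.0198]
orientation: [0.001, -0.001, 1.0, 0.0]
force: [-0.1, -0.4, -1.2]
gripper_width: 0.416
finger_force: 30.0
```

Converted, 0.001 m is 0.02.

>>> move_tool(
  moves="0,0,0.02,0,0,0;0,0,0.02,0,0,0;0,0,0.02,0,0,0;0,0,0,0,0,0;0,0,0,0,0,0",
)

```text
clock: 5.9
tcp_pos: [0.5053, 0.0336, 0.0168]
orientation: [0.0, -0.001, 1.0, 0.0]
force: [-0.9, -0.9, 7.6]
gripper_width: 0.421
finger_force: 30.0
```

Contact is at 7.6 N, so I'll release it.

Converted, -0.05 m is -1, -0.04 m is -0.8.

>>> move_tool(
  moves="0,0,0,0,0,0;0,0,0,0,0,0;0,0,0,0,0,0;0,0,0,0,0,0;0,0,-0.4,0,0,0;0,0,-0.8,0,0,0;0,0,-1,0,0,0;0,0,-1,0,0,0",
  finger_gap=0.65,
)

```text
clock: 6.7
tcp_pos: [0.5042, 0.0334, 0.1776]
orientation: [-0.001, -0.001, 1.0, -0.0]
force: [1.2, -0.2, 0.4]
gripper_width: 0.65
finger_force: 0.0
```

>>> move_tool(
  moves="-0.36,-0.84,0,0,0,0;-0.36,-0.84,0,0,0,0;-0.36,-0.84,0,0,0,0;-0.36,-0.84,0,0,0,0;-0.36,-0.84,0,0,0,0;0,0,0,0,0,0;0,0,0,0,0,0;0,0,0,0,0,0",
  finger_gap=0.75,
)

```text
clock: 7.5
tcp_pos: [0.595, -0.1744, 0.1758]
orientation: [-0.0, -0.002, 1.0, 0.001]
force: [-0.2, 0.7, -0.5]
gripper_width: 0.751
finger_force: 0.0
```

```bash
python3 look.py w3
```

Run:
```python
from h import *
from station import manip, eyes, get_state
im=eyes.camera("side");cv2.imwrite("pics/side1.png",im)
```

```text
7.5 [ 0.595  -0.1744  0.1758] [[-1.0, -0.004, -0.001], [-0.004, 1.0, 0.001], [0.001, 0.001, -1.0]]
(array([169.3,  10. ]), np.int32(450), array([24, 23], dtype=int32)) [ 0.4315 -0.2568  0.052 ] tool delta [ 0.1637 -0.0819  0.1238]
(array([462.9,  93.8]), np.int32(361), array([21, 23], dtype=int32)) [0.5053 0.0355 0.052 ] tool delta [0.0888 0.2101 0.1241]
(array([252.2, 212.9]), np.int32(262), array([19, 17], dtype=int32)) [ 0.6341 -0.1784  0.052 ] tool delta [-0.0392 -0.0043  0.1237]
```

View pics/side1.png

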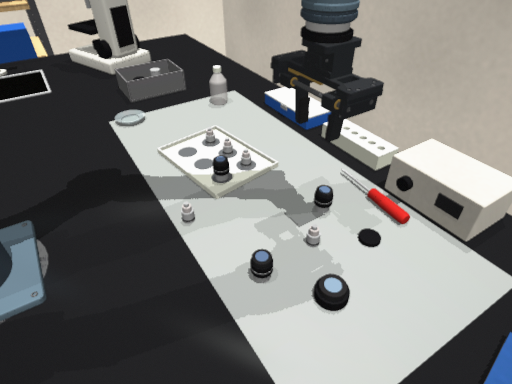

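The first eyepiece stands upright on its pad at (221,167) in the side view. The next one is at about (0.633,-0.178).

Converted, 0.05 m is 1, -0.038 m is -0.76.

>>> move_tool(
  moves="-0.76,-0.08,0.4,0,0,0;0,0,1,0,0,0;0,0,0.9,0,0,0;0,0,0.6,0,0,0;0,0,0.36,0,0,0;0,0,0,0,0,0;0,0,0,0,0,0",
)

```text
clock: 8.3
tcp_pos: [0.6343, -0.18, 0.0145]
orientation: [0.001, -0.001, 1.0, -0.0]
force: [0.9, -0.0, 0.4]
gripper_width: 0.746
finger_force: 0.0
```

>>> move_tool(
  moves="0,0,0,0,0,0;0,0,0,0,0,0;0,0,0,0,0,0;0,0,0,0,0,0;0,0,0,0,0,0;0,0,0,0,0,0",
  finger_gap=0.3,
)

```text
clock: 8.9
tcp_pos: [0.6341, -0.1798, 0.0139]
orientation: [0.001, -0.001, 1.0, 0.0]
force: [0.2, 2.0, 6.6]
gripper_width: 0.418
finger_force: 30.0
```

Converted, -0.04 m is -0.8, 0.036 m is 0.72.

>>> move_tool(
  moves="0,0,-0.4,0,0,0;0,0,-0.8,0,0,0;0,0,-0.8,0,0,0;0.35,0.72,0,0,0,0;0.35,0.72,0,0,0,0;0.35,0.72,0,0,0,0;0.35,0.72,0,0,0,0;0.35,0.72,0,0,0,0;0.35,0.72,0,0,0,0;0.35,0.72,0,0,0,0;0.35,0.72,0,0,0,0;0,0,0,0,0,0",
)

```text
clock: 10.1
tcp_pos: [0.4897, 0.1131, 0.1126]
orientation: [-0.001, -0.005, 1.0, 0.001]
force: [-0.0, 0.4, -1.5]
gripper_width: 0.42
finger_force: 30.0
```

>>> move_tool(
  moves="0,0,0.8,0,0,0;0,0,0.6,0,0,0;0,0,0.3,0,0,0;0,0,0.14,0,0,0;0,0,0.02,0,0,0;0,0,0,0,0,0;0,0,0,0,0,0",
)

```text
clock: 10.8
tcp_pos: [0.4935, 0.1076, 0.021]
orientation: [0.001, -0.001, 1.0, 0.0]
force: [0.5, 0.3, -0.7]
gripper_width: 0.416
finger_force: 30.0
```

Converted, 0.001 m is 0.02, 0.0005 m is 0.01.

>>> move_tool(
  moves="0,0,0.02,0,0,0;0,0,0.02,0,0,0;0,0,0.02,0,0,0;0,0,0.01,0,0,0;0,0,0,0,0,0;0,0,0,0,0,0",
)

```text
clock: 11.4
tcp_pos: [0.4937, 0.1078, 0.0177]
orientation: [0.001, -0.001, 1.0, 0.0]
force: [-0.9, 0.4, 9.4]
gripper_width: 0.417
finger_force: 30.0
```

Converted, -0.05 m is -1, -0.04 m is -0.8.

>>> move_tool(
  moves="0,0,0,0,0,0;0,0,0,0,0,0;0,0,0,0,0,0;0,0,0,0,0,0;0,0,-0.4,0,0,0;0,0,-0.8,0,0,0;0,0,-1,0,0,0;0,0,-1,0,0,0",
  finger_gap=0.6,
)

```text
clock: 12.2
tcp_pos: [0.492, 0.1072, 0.178]
orientation: [-0.001, -0.001, 1.0, -0.0]
force: [1.0, 0.4, -0.0]
gripper_width: 0.6
finger_force: 0.0
```

>>> move_tool(
  moves="0.14,-0.81,0,0,0,0;0.14,-0.81,0,0,0,0;0.14,-0.81,0,0,0,0;0.14,-0.81,0,0,0,0;0.14,-0.81,0,0,0,0;0.14,-0.81,0,0,0,0;0.14,-0.81,0,0,0,0;0.14,-0.81,0,0,0,0;0.14,-0.81,0,0,0,0;0,0,0,0,0,0;0,0,0,0,0,0;0,0,0,0,0,0",
  finger_gap=0.75,
)

```text
clock: 13.4
tcp_pos: [0.4307, -0.2558, 0.1764]
orientation: [-0.0, -0.002, 1.0, 0.0]
force: [-0.7, 0.1, 0.2]
gripper_width: 0.748
finger_force: 0.0
```

```bash
python3 look.py w4
```

```text
13.4 [ 0.4307 -0.2558  0.1764] [[-1.0, -0.004, -0.0], [-0.004, 1.0, 0.001], [0.0, 0.001, -1.0]]
(array([255. , 179.1]), np.int32(249), array([19, 18], dtype=int32)) [ 0.4306 -0.2568  0.052 ] tool delta [ 0.     -0.0011  0.1244]
```

Converted, 0.05 m is 1, 0.04 m is 0.8.

>>> move_tool(
  moves="0,-0.02,0.8,0,0,0;0,0,1,0,0,0;0,0,0.8,0,0,0;0,0,0.46,0,0,0;0,0,0.22,0,0,0;0,0,0,0,0,0;0,0,0,0,0,0",
)

```text
clock: 14.15
tcp_pos: [0.4314, -0.258, 0.0136]
orientation: [0.001, -0.002, 1.0, -0.0]
force: [0.1, -0.4, 0.3]
gripper_width: 0.753
finger_force: 0.0
```

>>> move_tool(
  moves="0,0,0,0,0,0;0,0,0,0,0,0;0,0,0,0,0,0;0,0,0,0,0,0;0,0,0,0,0,0;0,0,0,0,0,0",
  finger_gap=0.3,
)

```text
clock: 14.75
tcp_pos: [0.431, -0.2579, 0.0131]
orientation: [0.0, -0.001, 1.0, 0.0]
force: [0.0, 2.7, 5.9]
gripper_width: 0.416
finger_force: 30.0
```

Converted, -0.04 m is -0.8, -0.0046 m is -0.092.

>>> move_tool(
  moves="0,0,-0.4,0,0,0;0,0,-0.8,0,0,0;0,0,-0.8,0,0,0;-0.092,0.8,0,0,0,0;-0.092,0.8,0,0,0,0;-0.092,0.8,0,0,0,0;-0.092,0.8,0,0,0,0;-0.092,0.8,0,0,0,0;-0.092,0.8,0,0,0,0;-0.092,0.8,0,0,0,0;-0.092,0.8,0,0,0,0;-0.092,0.8,0,0,0,0",
)

```text
clock: 15.95
tcp_pos: [0.4709, 0.1034, 0.1126]
orientation: [-0.0, -0.001, 1.0, -0.0]
force: [0.8, -0.4, -1.2]
gripper_width: 0.415
finger_force: 30.0
```

>>> move_tool(
  moves="-0.092,0.8,0,0,0,0;-0.1,0.78,0,0,0,0;0,0,0,0,0,0;0,0,0,0,0,0;0,0,0.8,0,0,0;0,0,0.6,0,0,0;0,0,0.3,0,0,0;0,0,0.12,0,0,0;0,0,0.02,0,0,0;0,0,0,0,0,0;0,0,0,0,0,0",
)

```text
clock: 17.05
tcp_pos: [0.4815, 0.1813, 0.0218]
orientation: [0.001, -0.001, 1.0, 0.0]
force: [-0.8, -0.5, -1.0]
gripper_width: 0.416
finger_force: 30.0
```

Converted, 0.001 m is 0.02, 0.0005 m is 0.01.

>>> move_tool(
  moves="0,0,0.02,0,0,0;0,0,0.02,0,0,0;0,0,0.02,0,0,0;0,0,0.02,0,0,0;0,0,0.01,0,0,0;0,0,0,0,0,0;0,0,0,0,0,0",
)

```text
clock: 17.75
tcp_pos: [0.4812, 0.1813, 0.017]
orientation: [0.001, -0.001, 1.0, 0.0]
force: [-2.6, -0.1, 9.8]
gripper_width: 0.418
finger_force: 30.0
```

Converted, -0.05 m is -1, -0.04 m is -0.8.

>>> move_tool(
  moves="0,0,0,0,0,0;0,0,0,0,0,0;0,0,0,0,0,0;0,0,0,0,0,0;0,0,-0.4,0,0,0;0,0,-0.8,0,0,0;0,0,-1,0,0,0;0,0,-1,0,0,0",
  finger_gap=0.6,
)

```text
clock: 18.55
tcp_pos: [0.4799, 0.1806, 0.1775]
orientation: [-0.001, -0.001, 1.0, -0.0]
force: [1.2, 0.8, -0.2]
gripper_width: 0.601
finger_force: 0.0
```

>>> move_tool(
  moves="0,-0.9,-0.4,0,0,0;0,-0.9,0,0,0,0;0,-0.9,0,0,0,0;0,-0.9,0,0,0,0;0,-0.9,0,0,0,0;0,-0.9,0,0,0,0;0,-0.9,0,0,0,0;0,-0.9,0,0,0,0;0,0,0,0,0,0;0,0,0,0,0,0;0,0,0,0,0,0",
)

```text
clock: 19.65
tcp_pos: [0.4814, -0.1775, 0.1959]
orientation: [-0.0, -0.002, 1.0, 0.0]
force: [1.3, 0.7, -0.2]
gripper_width: 0.602
finger_force: 0.0
```

Run:
```python
from h import *
from station import manip, eyes, get_state
I={n:eyes.camera_info(n) for n in("top","side")}; P={n:eyes.camera(n) for n in I}
P0={n:cv2.imread(f"pics/{n}0.png") for n in I}
pads=np.array([[.4818,.1812],[.4942,.1076],[.506,.034]]); d=pads[0]-pads[2]; ty=d/np.linalg.norm(d); tx=np.array([ty[1],-ty[0]])
for b in blobs(lens(P["top"]),15,900):
    X=plane(ray(I["top"],b[0]),.056)
    k=np.linalg.norm(pads-X[:2],axis=1).argmin(); e=X[:2]-pads[k]
    if np.linalg.norm(e)<.05: print(k,X.round(4),"err tray x,y",(e@tx).round(4),(e@ty).round(4))
a=cv2.resize(P["top"][140:280,90:270],None,fx=3,fy=3); b=cv2.resize(P["side"][100:220,130:300],(540,420))
cv2.imwrite("pics/end.png",cv2.resize(np.hstack([a,b[:, :540]]),(800,311)))
print(get_state()["clock"])
```

```text
2 [0.505  0.0319 0.056 ] err tray x,y -0.0013 -0.0019
1 [0.4921 0.109  0.056 ] err tray x,y -0.0018 0.0017
0 [0.4805 0.1819 0.056 ] err tray x,y -0.0012 0.0009
19.75
```

View pics/end.png

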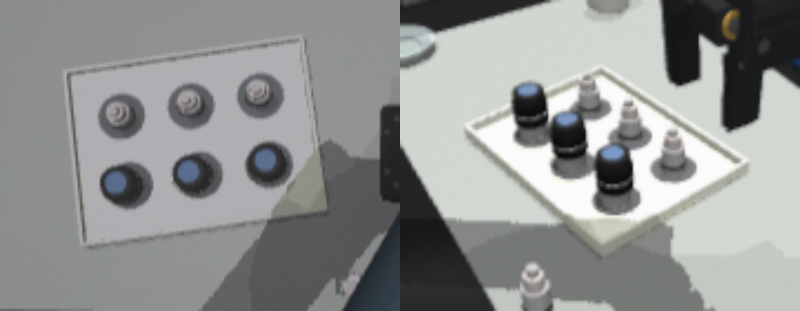

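All three eyepieces stand upright on their pads, at (122,185), (194,174) and (268,162) in the left crop. Each measures within 2 mm per tray axis of its pad's centre, the objectives are undisturbed, and the arm is clear.

```bash
python3 -c "
from station import manip, eyes, get_state
print(manip.sign_off())"
```

```text
the job is handed in; nothing more can be done
None
```

The three eyepieces stand upright on the tray's empty row, each measured within about 2 mm of its pad's centre along each tray axis, and the job was handed in at about 20 s on the robot's clock; no verdict was returned.

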